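# Fetch the grout float from the tile chest

### The job

Pull the drawer of the white tile chest out until it meets its stop, without dragging the chest along the bench. Then lift the orange-padded float out of the drawer and set it down gently, pad down, in the middle of the grey board. Leave the drawer fully out, the rubbing stone in it, and everything else standing where it is.

Things in the scene. Friction and masses are not known exactly. Their poses are not given: they have to be found in the camera images.
- chest: white low chest, loose on the bench, about 6 kg: 280 deep (x), 340 wide (y), 105 high. Origin: on the bench under the middle of the shut drawer's brown face, which faces the chest's own -x; z up; the chest stands at x = 0 to 280. The chest slides on the bench if pulled with more than roughly 30 N.
- chest_lip (a point): middle of the lower front edge of the chest's clear acrylic top (10 thick, underside 95 above the bench, 360 wide, yellow strip along this edge). The top overhangs the shut drawer's face by 50, so the knob stands 42 below and 12 behind this edge: reach in under it with the tool tilted 35 to 45 degrees from vertical, gripper leaning away from the chest.
- drawer_knob (a point): centre of the drawer's red knob: a disc 32 in diameter, 22 thick, axis along the chest's x, 53 above the bench, 38 in front of the drawer's face, on an 18 mm neck. Frame parallel to the chest's. The drawer slides to the chest's -x against a few newtons. It starts shut or up to 10 ajar; its travel is not marked (130 to 190 from shut): pull until the stop is felt.
- drawer_in (a point): on the drawer's floor, 18 above the bench, midway between its two front compartments, which lie side by side along y, each 97 (x) by 146 (y), 77 either side. Front panel 12 thick, top 90 above the bench; side walls to 85; dividers to 78. Tile stock lies behind. The front compartments clear the lip only with the drawer at its stop.
- float: grout float, 0.22 kg: orange pad 78 (x) by 60 (y) by 14 high, with a grey plate and a black bar handle above it, 72 long (x), 22 wide (y), from 36 to 56 above the underside. Origin: centre of the underside of the pad, z up. Lies pad down in one of the two front compartments of the drawer.
- float_grip (a point): centre of the float's black handle, 46 above the underside of its pad; the handle runs along this frame's x, grip it across y (22 wide).
- stone: rubbing stone, grey block 78 by 55 by 26 high with a pale wooden grip on top (50 high in all). Origin: centre of its underside. Lies in the other front compartment. Bystander.
- board: fixed grey backer board, 200 (x) by 180 (y) by 12 thick, with a row of small flat tiles along its +y edge, lying on the bench. Origin: centre of its underside, so its upper face is at z = 12.
- tiles: stack of white tiles, 100 by 100 by 27 high. Origin: centre of its underside. Bystander.
- can: steel can with a green label, 70 in diameter, 120 high. Origin: centre of its underside. Bystander.
- jar: small brown jar with a black lid, 60 in diameter, 75 high, standing on the chest's top. Origin: centre of its underside. Bystander.

How it is judged:
On the way, in this order (a step that is already met when the one before it is completed fails the run):
1. the drawer is pulled out to its stop (within 7 mm), the float still in it (x of drawer_knob in the frame of chest below -0.196 m and height (world z) of float below 0.04 m), for 0.2 s.
2. the float is lifted clear of the drawer, which stays out (x of drawer_knob in the frame of chest below -0.196 m and height (world z) of float above 0.092 m), for 0.1 s.
At the end, for the whole second after the job is handed in: Drawer within 7 mm of its stop; float at rest pad down on the board, centre within 40 mm of the board's; stone in the front of the drawer; chest within 25 mm of its start, tiles and can within 30 mm of theirs; can and jar upright, jar still on the chest (x of drawer_knob in the frame of chest below -0.196 m and horizontal distance between float and board below 0.04 m and z of float in the frame of board between 0.008 and 0.017 m and angle between float's own z axis and vertical below 0.1 rad and linear speed of float below 0.03 m/s and x of stone in the frame of drawer_knob between 0.04 and 0.17 m and y of stone in the frame of drawer_knob between -0.16 and 0.16 m and z of stone in the frame of drawer_knob between -0.06 and -0.01 m and distance of each of tiles, can from where it was at the start of the episode below 0.03 m and angle between each of can, jar's own z axis and vertical below 0.2 rad and horizontal distance between jar and chest below 0.2 m and distance of chest from where it was at the start of the episode below 0.025 m); the robot touches nothing.
It fails at once if the chest dragged more than 25 mm along the bench (distance of chest from where it was at the start of the episode above 0.025 m).
It fails at once if the float dropped (falling faster than 0.7 m/s with no finger on it) (contact force between float and the fingers below 0.1 N and linear speed of float above 0.7 m/s).
It fails at once if the rubbing stone lifted out of the drawer (height (world z) of stone above 0.08 m).
It fails at once if tiles or can pushed more than 30 mm, or the can or jar knocked over (not (distance of each of tiles, can from where it was at the start of the episode below 0.03 m and angle between each of can, jar's own z axis and vertical below 0.2 rad and horizontal distance between jar and chest below 0.2 m)).
It also fails if it takes over 56 s, if anything falls off the work surface, if the arm or the gripper's body presses on something with over 40 N, if the wrist force passes 120 N, or if a joint passes its speed limit or range.

### The arm

A 7-joint arm with a two-finger parallel gripper is mounted at the origin on the work surface. World frame = base frame: x ahead of the robot, y to its left, z up, the work surface at z = 0. Lengths are in m, angles in rad, forces in N, time in s.
With the tool pointing down it reaches from about 0.4 to 0.925 m from the base axis. Payload 4.1 kg.
Tool frame: the origin (TCP) lies between the finger pads; the fingertips stand 14 mm ahead of it and the grasp point (between the pads) lies 5 mm behind it; z points along the fingers, y is the line along which they close (so a half turn about z gives the same grasp; the last joint's range is limited). The gripper opens to 85 mm and grips with 20 to 120 N. Pads are 22 mm wide; open, the fingers measure 114 mm over their backs; the gripper's body (76 mm by 85 mm) begins 54 mm behind the grasp point. The pads swing forward as they close: fully open they stand 13 mm farther back than shut.
Start: joints at [1.033, 0.398, 0.045, 1.537, -0.019, 1.207, -0.051], TCP at [0.276, -0.588, 0.245] pointing down, gripper open.
Joint ranges: [-2.82, 2.82], [-0.49, 2.23], [-1.37, 1.46], [0, 2.46], [-1.36, 4.5], [0.23, 2], [-2.94, 2.94]. Speed limits (rad/s): [2.57, 2.57, 3.14, 3.14, 3.14, 3.14, 3.14].

### API

Orientations are given as a unit quaternion [w, x, y, z].
In Python, from rig import env, effector, kin, viewer, job, monitor gives the robot as it stands. Calls block until the motion is done:
- env.movep(position, orientation): joint-space move of the TCP to a pose.
- env.movel(position, frame=None, feed=0.15, contact_N=None): straight line of the TCP; frame=None keeps the orientation; feed is the mean speed in m/s. With contact_N (N) it stops when the force on the tool has changed by that much, and returns True; else False.
- env.move_joints(angles): joint-space move.
- effector.release() and effector.grab(): open the fingers fully, or close them until they stop; the grip force is fixed at half the most.
- env.hold(seconds).
- kin.ik(position, orientation): joint angles nearest the present ones, or None.
- viewer.camera(name): name is "scene" or "top"; returns a dict with "color" (480x640x3 uint8, red, green, blue), "fx", "fy", "cx", "cy" (pixels), "rvec" (rotation vector, rad) and "tvec" (3), from world to camera coordinates, as OpenCV has them. Camera axes: x right, y down, z forward; pixel columns grow to the right and rows downward; lengths in m; the calibration is good to about 2 mm. A picture is of the moment at which its call begins. There is no depth.
A pose or a line that the arm cannot do raises env.MotionError and nothing moves.
- job.hand_in(): hands the job in; it is judged then, once.
Readings, each from a call of its own:
- monitor.current_time_s(): time.
- monitor.current_joint_pos(): joint angles.
- monitor.current_dq(): joint speeds.
- monitor.current_effort(): joint torques, N m.
- monitor.current_tcp_pos(): TCP position.
- monitor.current_ee_rot(): TCP orientation.
- monitor.current_force(): force on the tool from outside, world axes, zero at the start.
- monitor.current_wrist_torque(): the same for the moment, N m.
- monitor.current_finger_gap(): opening from 0.0 (shut) to 1.0 (fully open).
- monitor.current_gripper_force(): force on a finger pad.
Only numpy, scipy, OpenCV 4.12 (cv2) and the standard library are available. Lean on these libraries where they do the work, as an engineer would, in place of code of your own. Each camera call takes 0.05 s, during which the arm holds its last target. There are 200 camera calls.

## Working session

There is one attempt and no reset: what is moved stays moved. The work goes in short steps, each a Python script; the robot and the scene stay as the last script left them, time stands still between calls to the robot, and variables do not carry over. Pictures are saved under pics/ and viewed, at most 10 in all, crops included, and the job is handed in when it is done.

```bash
mkdir -p pics; cat > h.py <<'E'
import numpy as np, cv2
from rig import env, effector, kin, viewer, job, monitor
def snap(n,tag):
    c=viewer.camera(n); cv2.imwrite(f'pics/{tag}.png',c['color'][:,:,::-1])
    np.savez(f'pics/{tag}.npz',**{k:np.array(v) for k,v in c.items()}); return c
def ray(tag,u,v,z):
    c=np.load(f'pics/{tag}.npz'); R=cv2.Rodrigues(c['rvec'].astype(float))[0]; t=c['tvec'].ravel()
    d=R.T@np.array([(u-c['cx'])/c['fx'],(v-c['cy'])/c['fy'],1]); o=-R.T@t
    return o+d*(z-o[2])/d[2]
def proj(tag,p):
    c=np.load(f'pics/{tag}.npz'); R=cv2.Rodrigues(c['rvec'].astype(float))[0]
    q=R@np.array(p)+c['tvec'].ravel(); return c['fx']*q[0]/q[2]+c['cx'],c['fy']*q[1]/q[2]+c['cy']
def crop(tag,u0,v0,w,h,s,out):
    im=cv2.imread(f'pics/{tag}.png')[v0:v0+h,u0:u0+w]; cv2.imwrite(f'pics/{out}.png',cv2.resize(im,None,fx=s,fy=s,interpolation=cv2.INTER_CUBIC))
E
python3 - <<'E'
from h import *
for n in('scene','top'):
    c=snap(n,n+'0'); R=cv2.Rodrigues(np.array(c['rvec'],float))[0]; print(n,-R.T@np.array(c['tvec']).ravel(),R[2],c['fx'])
print(monitor.current_ee_rot(),monitor.current_time_s(),monitor.current_joint_pos())
E
```

```text
scene [1.29838681 1.16209813 1.13525526] [-0.42796373 -0.64877355 -0.62923757] 606.5005734300998
top [0.42869641 0.10389143 1.47541515] [ 0.12382454 -0.01930678 -0.99211629] 566.9231353895786
[-8.20617656e-04  9.76009199e-01  2.17727595e-01 -2.55257837e-04] 0.1 [ 1.03296168  0.39912319  0.04504048  1.53771199 -0.01867897  1.20689723
 -0.05067971]
```

View pics/top0.png

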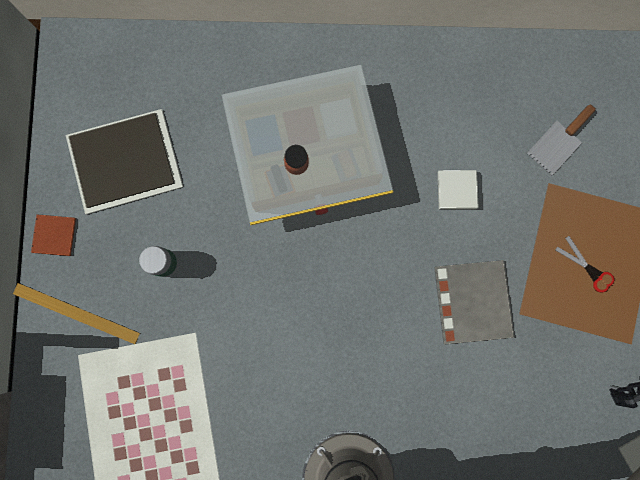

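View pics/scene0.png

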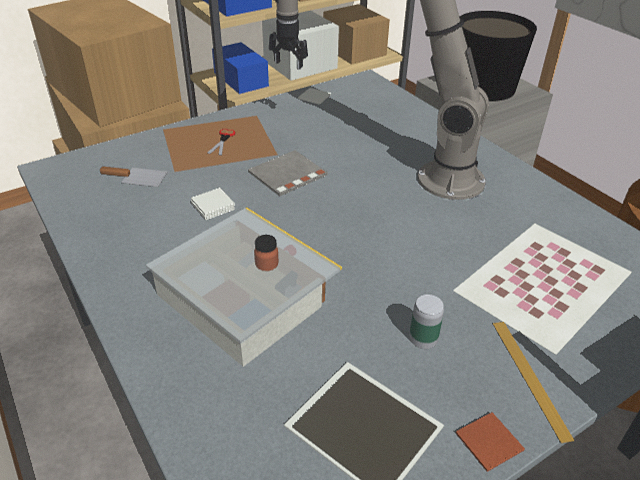

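The top view shows the chest with its yellow edge from (251,222) to (392,193), the knob peeking out near (321,210), the board with corners around (437,267)–(514,337), and the can at (155,261). I'll enlarge the chest.

```bash
python3 - <<'E'
from h import *
a=cv2.imread('pics/top0.png')
A=cv2.resize(a[140:240,240:400],None,fx=5,fy=5,interpolation=cv2.INTER_CUBIC)
cv2.imwrite('pics/c1.png',A)
crop('top0',425,250,100,100,6,'c2')
E
```

```text
(no output)
```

View pics/c1.png

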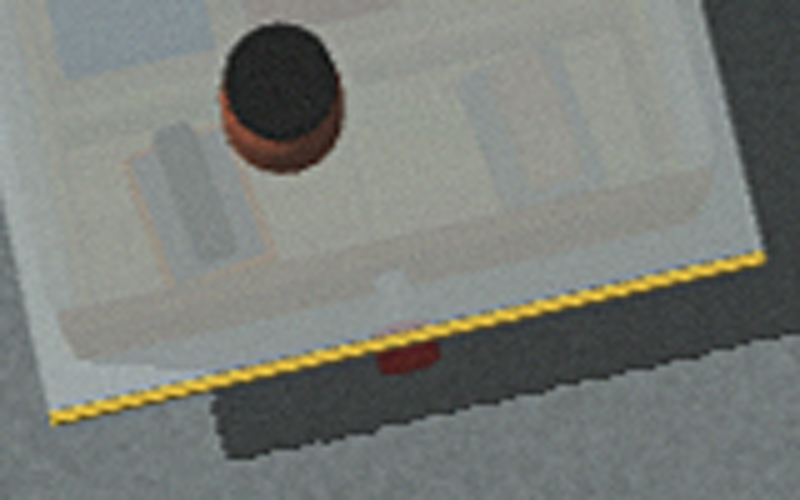

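View pics/c2.png

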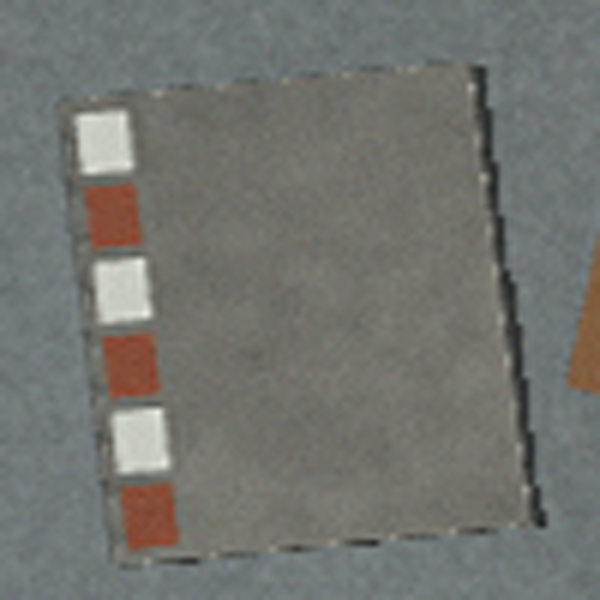

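Float (thin orange rim, dark bar) is in the left (+y) compartment, stone in the right one. Strip lower edge runs crop (52,422)→(765,263), and board corners at crop (62,100),(475,62),(532,522),(115,562).

```bash
python3 - <<'E'
from h import *
f=lambda x,y:(240+x/5-.4,140+y/5-.4)
L=ray('top0',*f(52,424),.095);R=ray('top0',*f(766,264),.095)
print('strip',L,R,np.linalg.norm(L-R))
yv=(L-R)[:2]/np.linalg.norm((L-R)[:2]); yaw=np.arctan2(-yv[0],yv[1]); X=np.array([np.cos(yaw),np.sin(yaw)])
lip=(L+R)[:2]/2; print('yaw',yaw,'lip',lip,'origin',lip+.05*X)
print('knob pred shut',lip+.012*X)
k=[ray('top0',*f(x,y),z) for x,y,z in((378,374,.040),(440,366,.040))];print('knob front-low edge',k, 'along X rel lip',[(q[:2]-lip)@X for q in k],[(q[:2]-lip)@yv for q in k])
# float handle ends top z=.018+.056 
h=[ray('top0',*f(x,y),.018+.056)[:2] for x,y in((172,128),(218,260))]
print('handle',h,'yaw',np.arctan2(*(h[0]-h[1])[::-1]),'chestframe',[((q-lip)@X-.05,(q-lip)@yv) for q in h])
b=[ray('top0',425+x/6-.4,250+y/6-.4,.012)[:2] for x,y in((62,100),(475,62),(532,522),(115,562))]
print('board',np.mean(b,0),b[0]-b[3],b[1]-b[2]); d=b[0]-b[3]; print('byaw',np.arctan2(d[1],d[0]))
for n,u,v,z in(('can',154,261,.12),('tiles',458,189,.027)):print(n,ray('top0',u,v,z))
# ik check
from scipy.spatial.transform import Rotation as Ro
for t in (35,40,45):
  a=np.radians(t); z=np.array([np.sin(a)*X[0],np.sin(a)*X[1],-np.cos(a)])
  for s in(1,-1):
    y=s*np.array([*yv,0]); q=Ro.from_matrix(np.c_[np.cross(y,z),y,z]).as_quat(scalar_first=True)
    for dx in(.012,-.15,-.2):
      p=np.r_[lip+dx*X,.053]; j=kin.ik(p,q); print(t,s,dx,None if j is None else np.round(j,2))
E
```

```text
strip [0.62343233 0.25350108 0.095     ] [ 0.7094781  -0.09795618  0.095     ] 0.3618370849815997
yaw 0.24010285607611545 lip [0.66645522 0.07777245] origin [0.71502089 0.08966258]
knob pred shut [0.67811098 0.08062608]
knob front-low edge [array([0.65979567, 0.09355138, 0.04      ]), array([0.66448208, 0.06181303, 0.04      ])] along X rel lip [np.float64(-0.0027162409932534144), np.float64(-0.005711726644011766)] [np.float64(0.01690994242888764), np.float64(-0.015032382299136029)]
handle [array([0.77834081, 0.1996944 ]), array([0.7109349 , 0.17501542])] yaw 0.35096715810086376 chestframe [(np.float64(0.08766933621869012), np.float64(0.09181776611306262)), (np.float64(0.01632834584184946), np.float64(0.08387603332012486))]
board [ 0.4446204  -0.31937043] [0.19642202 0.02040235] [0.19664108 0.01928311]
byaw 0.10349879766474301
can [0.52818619 0.47622647 0.12      ]
tiles [ 0.73536294 -0.27887344  0.027     ]
35 1 0.012 [ 0.6   0.68 -0.96  2.08  1.68  0.43  0.21]
35 1 -0.15 [ 0.88  0.53 -1.15  2.42  2.01  0.41 -0.15]
35 1 -0.2 None
35 -1 0.012 [ 0.73  0.81 -1.16  2.07  1.7   0.6  -2.86]
35 -1 -0.15 [ 0.56  0.37 -0.75  2.43  2.42  0.24  2.49]
35 -1 -0.2 None
40 1 0.012 [ 0.75  0.82 -1.15  2.13  1.95  0.59  0.07]
40 1 -0.15 None
40 1 -0.2 None
40 -1 0.012 [ 0.31  0.54 -0.55  2.14  2.37  0.24  2.55]
40 -1 -0.15 None
40 -1 -0.2 None
45 1 0.012 [ 0.76  0.85 -1.15  2.18  2.2   0.63 -0.13]
45 1 -0.15 None
45 1 -0.2 None
45 -1 0.012 [ 0.48  0.62 -0.75  2.18  2.5   0.41  2.51]
45 -1 -0.15 None
45 -1 -0.2 None
```

Knob is about 5 mm ajar and the chest yaw is 0.24. I'll use a 40° tilt for the first pull, then a steeper regrasp if reach demands it. Moving to the pregrasp.

```bash
cat >> h.py <<'E'
from scipy.spatial.transform import Rotation as Ro
yaw=.240; X=np.array([np.cos(yaw),np.sin(yaw),0]); Y=np.array([-np.sin(yaw),np.cos(yaw),0]); Z=np.array([0,0,1.])
lip=np.array([.6665,.0778,0])
def tool(deg,s=1,X=X,Y=Y):
    a=np.radians(deg); z=np.sin(a)*X-np.cos(a)*Z; y=s*Y
    return z,Ro.from_matrix(np.c_[np.cross(y,z),y,z]).as_quat(scalar_first=True)
knob0=lip+.007*X+.001*Y+.053*Z
def st(m=''): print(m,round(monitor.current_time_s(),2),np.round(monitor.current_tcp_pos(),4),'F',np.round(monitor.current_force(),1),'gap',round(float(monitor.current_finger_gap()),3),np.round(monitor.current_joint_pos(),2))
E
python3 - <<'E'
from h import *
z,q=tool(40)
env.movep(knob0+.005*z-.14*z,q); st('pre')
for deg in(40,35,30,25,20,15,10,0):
    z,q=tool(deg)
    print(deg,[(d,kin.ik(knob0+.005*z-d*X,q) is not None) for d in(0,.06,.09,.12,.15,.19)])
snap('scene','s1');crop('s1',140,150,240,180,3.3,'s1c')
E
```

```text
pre 2.66 [0.5893 0.0587 0.1565] F [0.4 0.8 0.5] gap 1.001 [ 0.94  0.35 -1.21  2.27  1.52  0.26  0.26]
40 [(0, True), (0.06, True), (0.09, True), (0.12, True), (0.15, True), (0.19, False)]
35 [(0, True), (0.06, True), (0.09, True), (0.12, True), (0.15, True), (0.19, False)]
30 [(0, True), (0.06, True), (0.09, True), (0.12, True), (0.15, True), (0.19, True)]
25 [(0, True), (0.06, True), (0.09, True), (0.12, True), (0.15, True), (0.19, True)]
20 [(0, True), (0.06, True), (0.09, True), (0.12, True), (0.15, True), (0.19, True)]
15 [(0, True), (0.06, True), (0.09, True), (0.12, True), (0.15, True), (0.19, True)]
10 [(0, True), (0.06, True), (0.09, True), (0.12, True), (0.15, True), (0.19, True)]
0 [(0, True), (0.06, True), (0.09, True), (0.12, True), (0.15, True), (0.19, True)]
```

View pics/s1c.png

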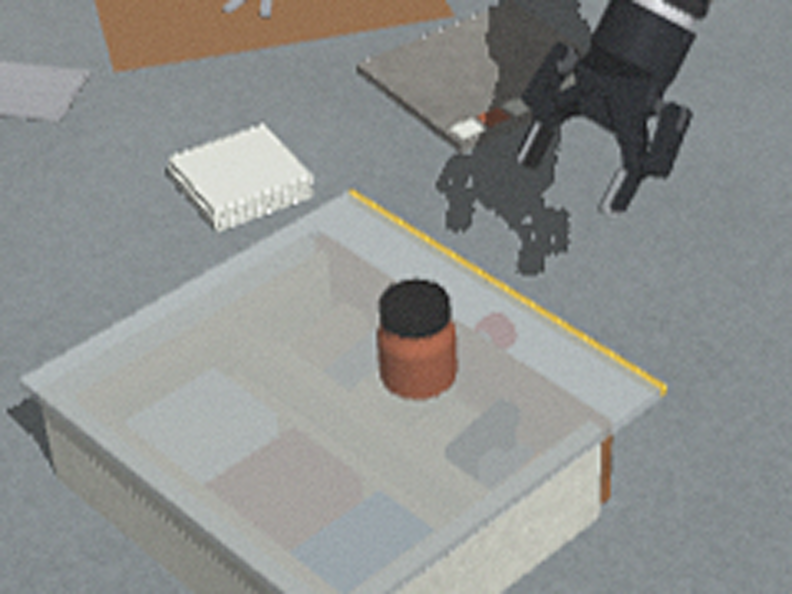

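The open gripper leans away from the chest, aligned with the knob, which is seen through the top at crop (496,331). Next: approach, grasp and the first pull.

```bash
python3 - <<'E'
from h import *
print('knob seen',140+496/3.3,150+331/3.3,'pred',proj('s1',knob0+.011*X*1))
z,q=tool(40)
hit=env.movel(knob0+.005*z,q,feed=.08,contact_N=8); st(f'in {hit}')
if not hit:
    effector.grab(); st('grab')
    if monitor.current_finger_gap()>.2:
        p=monitor.current_tcp_pos()
        hit=env.movel(p-.085*X,q,feed=.05,contact_N=14); st(f'pull {hit}')
        print('along',(monitor.current_tcp_pos()-p)@X)
snap('top','t2');snap('scene','s2')
a=cv2.imread('pics/top0.png')[140:260,220:420];b=cv2.imread('pics/t2.png')[140:260,220:420]
cv2.imwrite('pics/t2c.png',cv2.resize(b,None,fx=4,fy=4))
g=lambda i:cv2.cvtColor(i,cv2.COLOR_BGR2GRAY).astype(np.float32)
print(cv2.phaseCorrelate(g(a)[10:60],g(b)[10:60]))
E
```

```text
knob seen 290.3030303030303 250.3030303030303 pred (np.float64(286.3799376187602), np.float64(253.28187074546324))
in False 4.61 [0.6762 0.0811 0.0495] F [-0.3  0.3  0.9] gap 1.001 [ 0.7   0.77 -1.08  2.13  1.99  0.54 -0.01]
grab 5.16 [0.6766 0.0804 0.0495] F [-3.  -2.6  2.5] gap 0.354 [ 0.7   0.77 -1.08  2.13  1.99  0.54 -0.01]
pull False 7.0 [0.594  0.0601 0.0494] F [ 1.3 -4.5  3.1] gap 0.355 [ 0.84  0.73 -1.18  2.32  2.11  0.57 -0.14]
along -0.08507479153456961
((0.042361420405626404, -0.06362460824335514), 0.9047914992332459)
```

View pics/t2c.png

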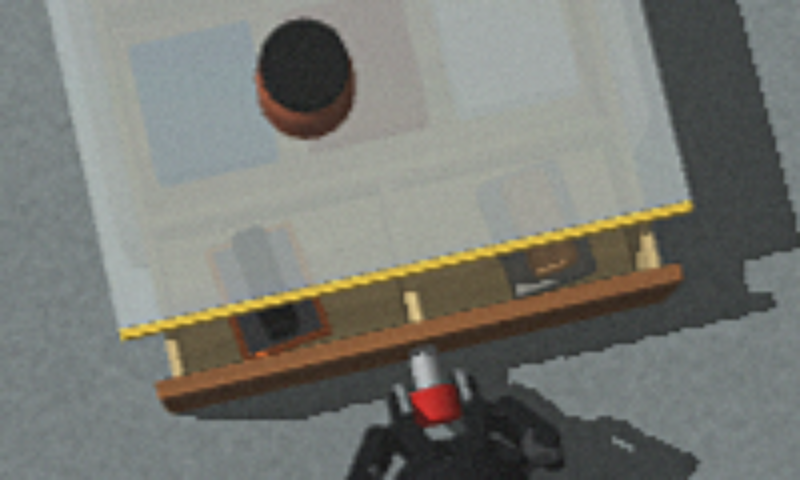

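Drawer is out by about 90 mm, the chest hasn't shifted, and the float is visible at left, stone at right. Regrasping steeper and pulling to the stop.

```bash
python3 - <<'E'
from h import *
z,q=tool(40); p=monitor.current_tcp_pos(); k=p-.005*z; print('knob',k)
effector.release(); env.movel(p-.10*z,q,feed=.15); 
z,q=tool(15); env.movep(k-.085*z,q)
hit=env.movel(k+.005*z,q,feed=.08,contact_N=8); st(f'in {hit}')
if not hit:
    effector.grab(); st('grab')
    p=monitor.current_tcp_pos()
    hit=env.movel(p-.112*X,q,feed=.035,contact_N=12); st(f'pull {hit}')
    print('along',(monitor.current_tcp_pos()-p)@X,'knob chest x',(monitor.current_tcp_pos()-.005*z-lip)@X-.05)
snap('top','t3');snap('scene','s3')
a=cv2.imread('pics/top0.png')[140:280,220:420];b=cv2.imread('pics/t3.png')[140:280,220:420]
cv2.imwrite('pics/t3c.png',cv2.resize(b,None,fx=4,fy=4))
g=lambda i:cv2.cvtColor(i,cv2.COLOR_BGR2GRAY).astype(np.float32)
print(cv2.phaseCorrelate(g(a)[10:60],g(b)[10:60]))
E
```

```text
knob [0.59090764 0.05926778 0.05325694]
in False 10.91 [0.5925 0.0596 0.0489] F [-0.4  0.3 -0.4] gap 1.005 [ 0.61  0.61 -0.98  2.03  0.89  0.65  0.9 ]
grab 11.46 [0.5924 0.0596 0.0488] F [-2.3 -0.8  4.9] gap 0.357 [ 0.61  0.61 -0.98  2.03  0.89  0.65  0.9 ]
pull True 13.46 [0.5191 0.0415 0.0489] F [ 0.   1.1 -0.1] gap 0.35 [ 0.72  0.5  -1.03  2.2   0.87  0.55  0.89]
along -0.0754905251988095 knob chest x -0.20312764441518372
((-0.07262038000379789, -0.036431036344808376), 0.8938530742645263)
```

View pics/t3c.png

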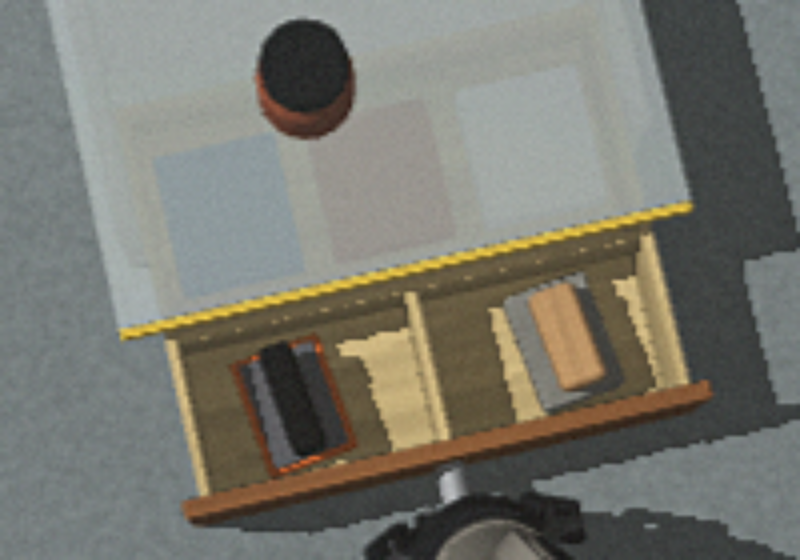

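Stop felt: the knob is at chest x ≈ −0.203 and the chest unmoved. Float pad corners at crop (232,367),(317,337),(357,447),(273,474); handle from (276,347) to (312,453).

```bash
python3 - <<'E'
from h import *
f=lambda x,y,z:ray('t3',220+x/4-.4,140+y/4-.4,z)[:2]
c=[f(x,y,.031) for x,y in((232,367),(317,337),(357,447),(273,474))]
h=[f(x,y,.072) for x,y in((276,347),(312,453))]
d=(c[0]+c[1]-c[2]-c[3]);e=h[0]-h[1]
print('pad',np.mean(c,0),np.arctan2(d[1],d[0]),'len',np.linalg.norm(d)/2,'w',np.linalg.norm(c[0]-c[1]));print('handle',np.mean(h,0),np.arctan2(e[1],e[0]),np.linalg.norm(e))
m=np.mean(h,0)-lip[:2];print('chest frame',m@X[:2]-.05,m@Y[:2])
p=monitor.current_tcp_pos(); z,q=tool(15)
effector.release(); env.movel(p-.13*z,q,feed=.15); st('out')
fy=(np.arctan2(d[1],d[0])+np.arctan2(e[1],e[0]))/2; ctr=(np.mean(h,0)+np.mean(c,0))/2
np.save('f.npy',[*ctr,fy])
for s in(0,np.pi):
    a=fy+s; zz,qq=tool(0,1,np.array([np.cos(a),np.sin(a),0]),np.array([-np.sin(a),np.cos(a),0]))
    for P in([*ctr,.059],[*ctr,.2]):
        print(s,np.round(kin.ik(np.array(P),qq),2))
    a=.1035+s; zz,qq=tool(0,1,np.array([np.cos(a),np.sin(a),0]),np.array([-np.sin(a),np.cos(a),0]))
    j=kin.ik(np.array([.4446,-.3194,.06]),qq);print(None if j is None else np.round(j,2))
b=ray('top0',296,156,.18);print('jar',b)
E
```

```text
pad [0.59102664 0.14858921] 0.3739869497242162 len 0.07466313416974 w 0.05781258810284729
handle [0.59031086 0.14788964] 0.3443531150201956 0.07016912369515912
chest frame -0.10734491073279225 0.08619109029445647
out 15.15 [0.486  0.0333 0.1741] F [ 0.2  1.8 -0.6] gap 1.004 [ 1.11  0.2  -1.34  2.16  0.29  0.7   1.4 ]
0 [ 0.35  0.69 -0.92  1.79  0.65  0.99  1.09]
0 [ 0.44  0.55 -1.05  1.67  0.5   1.22  1.2 ]
[ 1.26  0.6  -0.93  1.94  0.6   0.91  1.7 ]
3.141592653589793 [ 0.06  0.56 -0.49  1.79  0.34  0.87 -1.8 ]
3.141592653589793 [ 0.19  0.43 -0.66  1.68  0.28  1.14 -1.76]
[ 0.04  0.52  0.65  1.97 -0.44  0.79 -0.53]
jar [0.77488996 0.14155334 0.18      ]
```

```bash
python3 - <<'E'
from h import *
x,y,fy=np.load('f.npy')
T=lambda a:tool(0,1,np.array([np.cos(a),np.sin(a),0]),np.array([-np.sin(a),np.cos(a),0]))[1]
q=T(fy); env.movep([x,y,.19],q); st('above')
hit=env.movel([x,y,.059],q,feed=.08,contact_N=6); st(f'down {hit}')
if not hit:
    effector.grab(); st('grab'); 
    if monitor.current_finger_gap()>.12:
        env.movel([x,y,.23],q,feed=.08); st('lift')
snap('top','t4');snap('scene','s4')
b=cv2.imread('pics/t4.png')[140:280,220:420]
s=cv2.imread('pics/s4.png')[120:320,200:400]
cv2.imwrite('pics/t4c.png',np.hstack([cv2.resize(b,(400,280)),cv2.resize(s,(400,400))[:280]]))
E
```

```text
above 15.96 [0.5897 0.1479 0.1888] F [-0.7  0.3 -0.2] gap 0.999 [ 0.43  0.56 -1.04  1.68  0.51  1.2   1.19]
down False 17.75 [0.591  0.1484 0.0595] F [ 0.6 -1.3 -0.5] gap 1.001 [ 0.35  0.7  -0.93  1.79  0.66  1.    1.09]
grab 18.35 [0.5908 0.1484 0.0592] F [0.1 0.1 1.7] gap 0.246 [ 0.35  0.7  -0.93  1.79  0.66  1.    1.09]
lift 20.64 [0.5905 0.1481 0.2296] F [-0.4  0.4 -1.2] gap 0.245 [ 0.45  0.52 -1.06  1.64  0.47  1.27  1.22]
```

View pics/t4c.png

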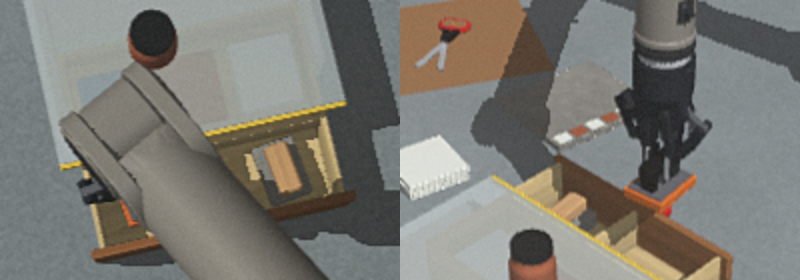

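The float is held level above the drawer, with the stone still in it (right view, pad at about (660,190)). Placing it.

```bash
python3 - <<'E'
from h import *
T=lambda a:tool(0,1,np.array([np.cos(a),np.sin(a),0]),np.array([-np.sin(a),np.cos(a),0]))[1]
q=T(.1035); bx,by=.4446,-.3194
env.movep([bx,by,.20],q); env.hold(.3); st('above')
env.movel([bx,by,.075],q,feed=.08)
hit=env.movel([bx,by,.049],q,feed=.015,contact_N=3); st(f'down {hit}')
effector.release(); env.hold(.2)
env.movel([bx,by,.22],q,feed=.1); st('up')
env.move_joints([1.033,.398,.045,1.537,-.019,1.207,-.051]); env.hold(.5); st('home')
snap('top','t5')
b=cv2.imread('pics/t5.png')[140:350,220:540]; cv2.imwrite('pics/t5c.png',cv2.resize(b,None,fx=2.5,fy=2.5))
E
```

```text
above 22.82 [ 0.445  -0.3189  0.2   ] F [-0.2 -0.1 -1.5] gap 0.246 [ 1.36  0.41 -1.03  1.82  0.39  1.13  1.87]
down True 25.84 [ 0.4446 -0.3194  0.0531] F [0.4 0.5 5.5] gap 0.249 [ 1.23  0.59 -0.89  1.94  0.59  0.89  1.71]
up 28.51 [ 0.4443 -0.3193  0.2194] F [ 0.5 -0.7  0.5] gap 1.0 [ 1.38  0.39 -1.05  1.79  0.37  1.17  1.89]
home 30.71 [ 0.2762 -0.5881  0.2454] F [-0.6 -0.3  0.4] gap 1.002 [ 1.03  0.4   0.04  1.54 -0.02  1.21 -0.05]
```

View pics/t5c.png

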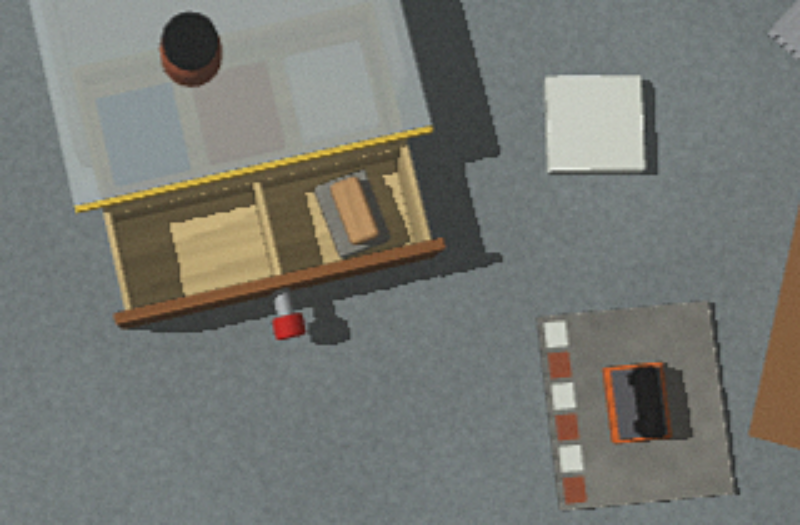

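Pad rests flat, centred on the board at crop (636,402). The drawer front is at the same place as at the stop, with the stone in it and the chest and tiles unmoved.

```bash
python3 -c "
from h import *
print(job.hand_in())"
```

```text
the job is handed in; nothing more can be done
None
```

I pulled the drawer to its stop and set the float pad down in the middle of the grey board. The final picture shows the stone still in the drawer, the chest and tiles unmoved and the jar in place; I did not recheck the can. The job was handed in at about 31 s, with no verdict returned.

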